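Refit the push selector knob on a guitar effects unit and hold it pressed

TASK

The big selector knob has come off the guitar effects unit and left its bare D-shaft standing on the panel. Pick up the loose pointer knob, turn it so that the flat in its bore matches the flat on the shaft, push it fully home, and press it right down on the shaft's push switch for the long press that restarts the unit: finish while still holding the knob and keeping it pressed down. Leave the other things on the table where they are.

Things in the scene. Friction and masses are not known exactly. Their poses are not given: they have to be found in the camera images.
- knob_mid (a point): loose black pointer knob, about 60 g, standing upright on the table, 32 mm tall; this point: on its axis, half-way up. Lower 14 mm: round skirt 34 mm across. On it a straight grip bar 12 mm wide with flat sides, from 2 mm below to 16 mm above this point: tail 17 mm behind the axis, full width to 11 mm ahead, then a narrow nose to 21 mm ahead, white line on top. x axis: along the bar to the nose; z up
- knob_bore (a point): mouth of the knob's D-bore: centre of its underside, 16 mm below knob_mid, same axes. The bore faces down, is 11.2 mm across and 12 mm deep; the flat in it is on the nose side, 1.6 mm from the axis. So the knob goes on the shaft only with its nose pointing the way the shaft's flat faces
- knob_nose (a point): on the nose of the knob, 20 mm ahead of knob_mid along its x axis, same height and axes
- shaft_tip (a point): centre of the top end of the bare upright steel D-shaft on the effects unit: 10 mm across, 19 mm above the panel, end slightly chamfered, flat 1 mm from the axis. x axis: square out of the flat; z up. Fully home, the shaft's end meets the floor of the bore and knob_mid lies 4 mm above this point. The point sinks with the shaft when pressed. Nothing taller than 3 mm stands on the panel within 60 mm of the shaft
- unit: guitar effects unit, fixed: flat grey box 150 mm (x) by 250 mm (y), its dark top panel 48 mm above the table, with three foot switches along the edge near the robot, a screen and two small knobs; origin under its centre. The shaft stands 25 mm along its x and -65 mm along its y
- enc_push (a joint): how far the shaft is pressed down into the unit, m: 0 up, 0.004 right down at its stop. A spring holds it up: it starts to give at 6 N and takes 9 N at the stop
- enc_turn (a joint): the turn of the shaft about its vertical axis, rad, as seen from above anticlockwise positive; relative to the unit, 0 when the flat faces along the unit's x; it turns with a light drag (0.03 N m) and stays where it is left
- dispenser: spring push dispenser of guitar picks, grey plastic box about 50 x 58 mm, 92 mm tall with a push cap; origin under its centre; a bystander
- cradle: wooden phone cradle, 85 x 75 mm, 85 mm tall; origin under its centre; a bystander
- capo: steel spring capo lying on its side, about 90 x 70 mm, 12 mm high; origin under its middle; a bystander
- tuner: plastic tuner clip, about 45 x 40 mm, 26 mm high; origin under its middle; a bystander
- slide: glass bottleneck slide standing on end, 25 mm across, 60 mm tall; origin under its centre; a bystander
- spare: small plain round knob without a grip bar, 21 mm across, 15 mm tall, which belongs to something else; origin under its centre; a bystander
- winder: plastic string winder lying flat, about 90 x 50 mm, 18 mm high; origin under its middle; a bystander

How it is judged:
On the way:
1. the knob is picked up clear of the table (height (world z) of knob_mid above 0.06 m and contact force between the fingers and knob above 0.5 N), for 0.2 s.
At the end, for the whole second after the job is handed in: The knob is fully home on the D-shaft (bore floor within 2 mm of its end, flats matched within 20 degrees, upright), the gripper is on it, and it is kept pressed down at least 3 mm of the 4 mm travel; no other thing has been shifted by 30 mm (z of knob_mid in the frame of shaft_tip between 0 and 0.006 m and horizontal distance between knob_mid and shaft_tip below 0.004 m and x of knob_nose in the frame of shaft_tip above 0.0185 m and angle between knob_mid's own z axis and vertical below 0.15 rad and value of joint enc_push above 0.003 m and contact force between the fingers and knob above 1 N and distance of each of dispenser, cradle, capo, tuner, slide, spare, winder from where it was at the start of the episode below 0.03 m); the arm keeps its last pose, push and grip.
It fails at once if another thing on the table is shifted by more than 30 mm (distance of any of dispenser, cradle, capo, tuner, slide, spare, winder from where it was at the start of the episode above 0.03 m).
It also fails if it takes over 35 s, if anything falls off the work surface, if the arm or the gripper's body presses on something with over 40 N, if the wrist force passes 120 N, or if a joint passes its speed limit or range.

ROBOT

A 6-joint arm with a two-finger parallel gripper is mounted at the origin on the work surface. World frame = base frame: x ahead of the robot, y to its left, z up, the work surface at z = 0. Lengths are in m, angles in rad, forces in N, time in s.
With the tool pointing down it reaches from about 0.3 to 0.875 m from the base axis. Payload 6.4 kg.
Tool frame: the origin (TCP) lies midway between the tips of the shut fingers; the grasp point (between the pads) lies 19 mm behind it (ctrl.pinch_z is the distance from the TCP to the grasp point, in m); z points along the fingers, y is the line along which they close (so a half turn about z gives the same grasp; the last joint's range is limited). The gripper opens to 85 mm and grips with 20 to 120 N. Pads are 22 mm wide; open, the fingers measure 114 mm over their backs; the gripper's body (76 mm by 85 mm) begins 54 mm behind the grasp point. The pads swing forward as they close: fully open they stand 13 mm farther back than shut.
Start: joints at [-1.546, 0.181, 1.607, -0, 1.354, -0.206], TCP at [0.132, -0.56, 0.231] pointing down, gripper open.
Joint ranges: [-2.99, 2.99], [-0.89, 2.07], [0.3, 2.58], [-1.14, 4.28], [0, 2.63], [-3.12, 3.12]. Speed limits (rad/s): [2.57, 2.57, 3.01, 3.14, 3.14, 3.14].

INTERFACE

Orientations are given as a unit quaternion [w, x, y, z].
In Python, from bench import ctrl gives the robot as it stands.
- The arm moves only by the tool apply_moves, never from a script. Its argument "moves" is a list of rows, each an object with "jaw": the opening, from 0 (shut) to 1 (fully open); "offset": the shift along the tool's x, y, z in mm, a list of three; "rot": the turn, a rotation vector about the tool's x, y, z in degrees, a list of three. In form: [{"jaw": jaw, "offset": [dx, dy, dz], "rot": [ax, ay, az]}, ...]. A call has exactly 5 rows; each row shifts and turns the commanded pose from where the row before left it, along the tool's axes as they then stand; what a row does not reach is not made up. A row lasts 1/8 s, in which the tool goes at most 62.5 mm and 10.7 degrees, less where a joint would pass 70% of its speed; a pose out of reach is approached as far as the arm can. A call is refused whole if a number of a shift passes 62.5 or a number of a turn 10.7, either way. A call with a gripper value outside its range is refused whole. The fingers move at their own pace and stop on an object; the grip force is fixed at half the most. Time passes only in rows, so rows that do not move let the fingers close, or fill a call up. It gives the time, the measured TCP pose, the force, the opening and the grip force at its end, in the units of the state.
- ctrl.get_obs(): the state, without advancing time (a new reading comes with each control period).
- ctrl.camera(name): name is "scene" or "top" or "wrist"; returns (picture, depth): 480x640x3 uint8, red, green, blue; 480x640 float32, m along the optical axis (not along the pixel's ray), 0 where there is no reading.
- ctrl.camera_params(name): a dict with "K" (3x3 intrinsics, pixels), "cam_to_world" (4x4, takes a point from camera to world coordinates); the wrist camera has in their place "mount" (4x4, takes a point from camera to tool coordinates, whose origin is the TCP and whose axes are the flange's). Camera axes: x right, y down, z forward; pixel columns grow to the right and rows downward; lengths in m; the calibration is good to about 2 mm. A picture is of the moment at which its call begins: read the wrist's pose just before it. camera_params takes no time and is no camera call.
- ctrl.hand_in(): hands the job in; it is judged then, once.
Trained networks look in the newest picture that a camera, given by its name, has taken for a name from the list of things; names that differ only in an ending like _2 or _b are one class to them, and where a whole thing is asked for, a point or a joint stands for the part that bears it (a point fixed in the world has none). Each returns a list of dicts, best first, with "score" (0 to 1); they miss things now and then, are a little off and sometimes report something else, mostly with a low value. They report only what shows in the picture. A call takes as long as a camera call.
- ctrl.outline_of(camera, target): "region" (480x640 bool, what is visible of it) and "position" ([column, row] in pixels, amid what is visible of it).
The state is a dict: "time_s": time; "q": joint angles; "dq": joint speeds; "joint_efforts": joint torques, N m; "eef_pos": TCP position; "eef_rot": TCP orientation; "wrist_force": force on the tool from outside, world axes, zero at the start; "torque": the same for the moment, N m; "opening": opening from 0.0 (shut) to 1.0 (fully open); "grasp_force": force on a finger pad.
Only numpy, scipy, OpenCV 4.12 (cv2) and the standard library are available. Lean on these libraries where they do the work, as an engineer would, in place of code of your own. Each camera call takes 0.05 s, during which the arm holds its last target. There are 200 camera calls.

## Working session

There is one attempt and no reset: what is moved stays moved. The work goes in short steps, Python scripts to look and compute and a tool call to move; the robot and the scene stay as the last step left them, time stands still between calls to the robot, and variables do not carry over. Pictures are saved under pics/ and viewed, at most 10 in all, crops included, and the job is handed in when it is done.

Besides the shell and the picture viewer there is one more tool, called after "Request:" as name([rows], argument=value, ...), one row to a line, values as JSON. apply_moves: Moves the arm, as the interface text tells. Its arguments: {"type":"object","properties":{"moves":{"type":"array"}},"required":["moves"]}

```bash
mkdir -p pics; cat > h.py <<'E'
import numpy as np, cv2
from bench import ctrl
from scipy.spatial.transform import Rotation as R
def T_tool(o):
    T=np.eye(4); q=o['eef_rot']; T[:3,:3]=R.from_quat([q[1],q[2],q[3],q[0]]).as_matrix(); T[:3,3]=o['eef_pos']; return T
def shot(name,file=None):
    o=ctrl.get_obs(); im,d=ctrl.camera(name); p=ctrl.camera_params(name)
    T=p['cam_to_world'] if name!='wrist' else T_tool(o)@np.array(p['mount'])
    if file: cv2.imwrite('pics/'+file,im[:,:,::-1])
    return im,d,np.array(p['K']),np.array(T)
def cloud(d,K,T):
    v,u=np.mgrid[:480,:640]
    P=np.stack([(u-K[0,2])/K[0,0]*d,(v-K[1,2])/K[1,1]*d,d],-1)
    W=P@T[:3,:3].T+T[:3,3]; W[d==0]=np.nan; return W
E
python3 - <<'E'
from h import *
print(ctrl.get_obs(), ctrl.pinch_z)
for c in ['top','scene']:
    im,d,K,T=shot(c,c+'1.png'); W=cloud(d,K,T)
    print(c,T[:3,3].round(3),K[0,0])
    for n in ['knob_mid','shaft_tip','unit','dispenser','cradle','capo','tuner','slide','spare','winder']:
        for r in ctrl.outline_of(c,n)[:2]:
            m=r['region']; w=W[m]; print(n,round(r['score'],2),np.round(r['position']),m.sum(),np.nanmedian(w,0).round(3),'zmax',np.nanpercentile(w[:,2],98).round(3))
E
```

```text
{'time_s': 0.0, 'q': array([-1.54630030e+00,  1.81526972e-01,  1.60802040e+00,  2.05546016e-05,
        1.35385534e+00, -2.06259077e-01]), 'dq': array([ 0.00025412, -0.00034876,  0.00063243,  0.00065381,  0.00071082,
       -0.00147625]), 'joint_efforts': array([-1.21544444e-04, -4.44868469e+01, -3.51339984e+01, -3.87737728e-04,
        8.88673385e-03,  3.30698686e-05]), 'eef_pos': array([ 0.13154175, -0.55916225,  0.23038611]), 'eef_rot': array([-9.00382526e-04,  9.93351240e-01,  1.15119485e-01,  9.21301507e-05]), 'wrist_force': array([-0.19405117,  0.37235166,  0.91974164]), 'torque': array([-0.05974381, -0.02042278, -0.01126997]), 'grasp_force': 0.0, 'opening': 0.9964528502749906} 0.0187
top [ 0.279 -0.051  1.441] 614.4824112491683
knob_mid 0.54 [372. 256.] 191 [ 0.527 -0.21   0.017] zmax 0.036
unit 0.55 [189. 256.] 7275 [0.508 0.209 0.047] zmax 0.058
dispenser 0.55 [306. 186.] 625 [ 0.682 -0.057  0.062] zmax 0.092
cradle 0.96 [450. 202.] 1334 [ 0.67  -0.394  0.019] zmax 0.084
capo 0.7 [393. 326.] 472 [ 0.37  -0.267  0.008] zmax 0.015
capo 0.51 [371. 255.] 197 [ 0.527 -0.208  0.01
[... 637 characters left out ...]
54  -0.206  0.014] zmax 0.033
dispenser 0.89 [294. 314.] 1482 [ 0.714 -0.054  0.05 ] zmax 0.092
cradle 0.86 [118. 288.] 2026 [ 0.694 -0.387  0.019] zmax 0.083
cradle 0.41 [237. 207.] 444 [ 0.38  -0.262  0.007] zmax 0.011
capo 0.72 [302. 219.] 402 [ 0.399 -0.102  0.014] zmax 0.018
capo 0.62 [234. 205.] 530 [ 0.378 -0.264  0.007] zmax 0.011
tuner 0.97 [212. 318.] 485 [ 0.715 -0.202  0.018] zmax 0.026
slide 0.64 [329. 236.] 387 [ 0.481 -0.039  0.036] zmax 0.06
slide 0.42 [212. 320.] 546 [ 0.713 -0.201  0.017] zmax 0.026
spare 0.53 [147. 251.] 74 [ 0.549 -0.399  0.01 ] zmax 0.016
spare 0.4 [421. 261.] 34 [0.547 0.148 0.059] zmax 0.068
winder 0.72 [301. 216.] 363 [ 0.399 -0.1    0.014] zmax 0.019
```

```bash
python3 - <<'E'
import cv2
a=cv2.imread('pics/top1.png')
cv2.imwrite('pics/t1c.png',cv2.resize(a[140:380,150:470],(800,600),interpolation=cv2.INTER_CUBIC))
E
```

```text
(no output)
```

View pics/t1c.png

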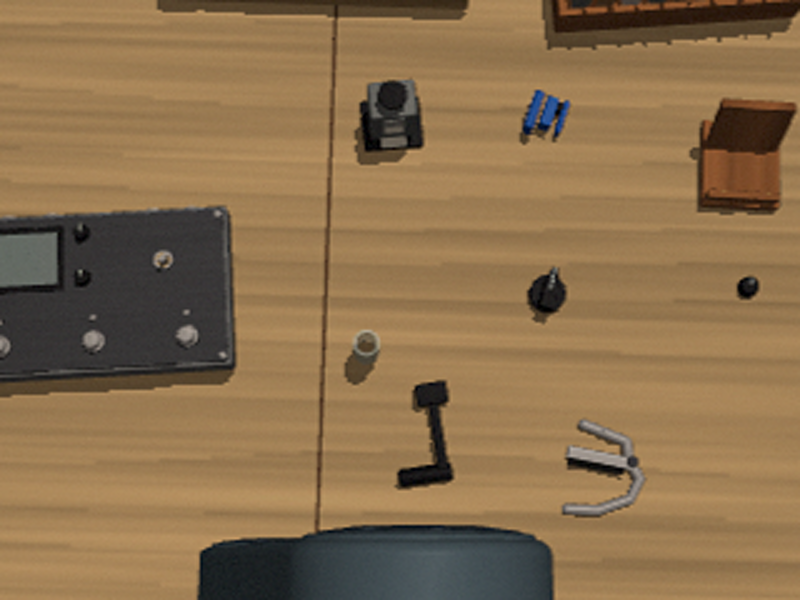

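The crop shows the loose knob at (547,292) with its nose up and slightly right (about world +x, yaw around -20°), and the shaft at (163,259) on the panel. I'm moving above the knob.

Request:
apply_moves([
  {"jaw":1,"offset":[46,-25,0],"rot":[0,0,0]},
  {"jaw":1,"offset":[46,-25,0],"rot":[0,0,0]},
  {"jaw":1,"offset":[46,-25,0],"rot":[0,0,0]},
  {"jaw":1,"offset":[46,-25,0],"rot":[0,0,0]},
  {"jaw":1,"offset":[46,-25,0],"rot":[0,0,0]},
])

```text
time_s: 1.72
eef_pos: [0.328, -0.3843, 0.2315]
eef_rot: [0.0, 0.993, 0.115, 0.0]
wrist_force: [-0.4, -0.8, 0.3]
opening: 0.998
grasp_force: 0.0
```

Request:
apply_moves([
  {"jaw":1,"offset":[46,-25,0],"rot":[0,0,0]},
  {"jaw":1,"offset":[46,-25,0],"rot":[0,0,0]},
  {"jaw":1,"offset":[46,-25,0],"rot":[0,0,0]},
  {"jaw":1,"offset":[46,-25,0],"rot":[0,0,0]},
  {"jaw":1,"offset":[46,-25,0],"rot":[0,0,0]},
])

```text
time_s: 2.35
eef_pos: [0.5234, -0.2099, 0.2315]
eef_rot: [0.0, 0.993, 0.115, 0.0]
wrist_force: [0.1, -1.3, -0.9]
opening: 1.003
grasp_force: 0.0
```

Request:
apply_moves([
  {"jaw":1,"offset":[0,0,0],"rot":[0,0,10]},
  {"jaw":1,"offset":[0,0,0],"rot":[0,0,10]},
  {"jaw":1,"offset":[0,0,0],"rot":[0,0,10]},
  {"jaw":1,"offset":[0,0,0],"rot":[0,0,0]},
  {"jaw":1,"offset":[0,0,0],"rot":[0,0,0]},
])

```text
time_s: 2.98
eef_pos: [0.5221, -0.2112, 0.2313]
eef_rot: [-0.0, 0.99, -0.144, 0.0]
wrist_force: [-0.6, 0.3, -0.9]
opening: 1.003
grasp_force: 0.0
```

```bash
python3 - <<'E'
from h import *
o=ctrl.get_obs(); Tt=T_tool(o); print(o['time_s'],o['eef_pos'],Tt[:3,:3].round(3), o['wrist_force'])
im,d,K,T=shot('wrist','w1.png'); print(np.array(ctrl.camera_params('wrist')['mount']).round(3),K[0,0]); W=cloud(d,K,T)
for n in ['knob_mid','knob_nose']:
    for r in ctrl.outline_of('wrist',n)[:2]:
        m=r['region']; w=W[m]; print(n,round(r['score'],2),np.round(r['position']),m.sum(),np.nanmedian(w,0).round(4),'zmax',np.nanpercentile(w[:,2],98).round(4))
        s=w[w[:,2]>0.022]; top=s[:,:2].astype(np.float32)
        if len(top)>20:
            rc=cv2.minAreaRect(top*1000); print('bar rect',rc, len(top))
            sk=w[(w[:,2]>0.008)&(w[:,2]<0.018)]; print('skirt circ',cv2.minEnclosingCircle((sk[:,:2]*1000).astype(np.float32)),len(sk))
E
```

```text
2.975 [ 0.52214498 -0.21118971  0.23129416] [[ 0.958 -0.285  0.   ]
 [-0.285 -0.958  0.   ]
 [ 0.    -0.    -1.   ]] [-0.64526251  0.31681628 -0.86416155]
[[-0.001 -0.952 -0.307  0.079]
 [ 1.    -0.001 -0.001  0.   ]
 [ 0.001 -0.307  0.952 -0.142]
 [ 0.     0.     0.     1.   ]] 425.59216110113664
knob_mid 0.76 [310. 186.] 1425 [ 0.5337 -0.2119  0.0138] zmax 0.0321
bar rect ((533.82861328125, -211.0092010498047), (12.027172088623047, 38.25753402709961), 78.38679504394531) 648
skirt circ ((533.9585571289062, -210.97891235351562), 18.870746612548828) 719
knob_mid 0.28 [ 13. 333.] 3141 [0.4804 0.0844 0.0271] zmax 0.0475
bar rect ((481.439697265625, 85.55338287353516), (28.404041290283203, 76.86474609375), 70.5790786743164) 1886
skirt circ ((495.7879333496094, 85.02061462402344), 43.19327926635742) 733
knob_nose 0.61 [313. 184.] 1423 [ 0.5336 -0.212   0.0138] zmax 0.0321
bar rect ((533.806640625, -211.06321716308594), (12.00400161743164, 38.253360748291016), 78.08053588867188) 647
skirt circ ((533.8663940429688, -210.94839477539062), 18.791500091552734) 716
```

View pics/w1.png

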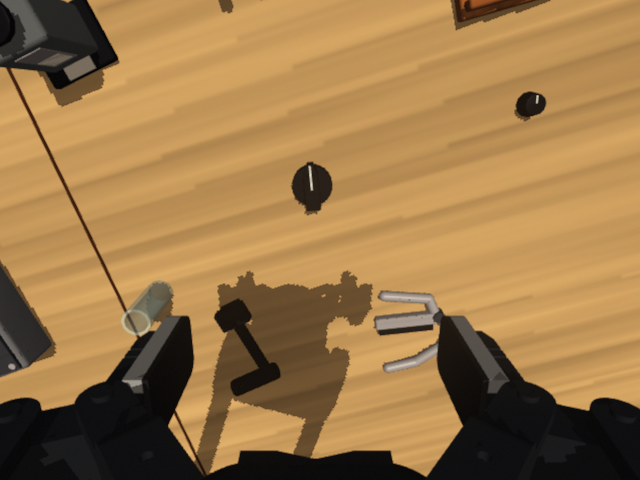

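The picture shows the knob at (311,186) with its nose pointing up, nearly aligned with the tool. The measured bar is 12 x 38 mm and its top is at 32 mm, as it should be. Bar yaw is about -11.7° and the axis is at (0.532, -0.2106). I'm descending to grasp it.

Request:
apply_moves([
  {"jaw":1,"offset":[0,0,0],"rot":[0,0,-4.9]},
  {"jaw":1,"offset":[9,-2.6,40],"rot":[0,0,0]},
  {"jaw":1,"offset":[0,0,60],"rot":[0,0,0]},
  {"jaw":1,"offset":[0,0,50],"rot":[0,0,0]},
  {"jaw":1,"offset":[0,0,40],"rot":[0,0,0]},
])

```text
time_s: 3.75
eef_pos: [0.5308, -0.2101, 0.0391]
eef_rot: [-0.0, 0.995, -0.103, -0.001]
wrist_force: [-0.0, 0.5, -0.4]
opening: 0.997
grasp_force: 0.0
```

Request:
apply_moves([
  {"jaw":0.6,"offset":[0,0,14],"rot":[0,0,0]},
  {"jaw":0.4,"offset":[0,0,10.5],"rot":[0,0,0]},
  {"jaw":0,"offset":[0,0,0],"rot":[0,0,0]},
  {"jaw":0,"offset":[0,0,0],"rot":[0,0,0]},
  {"jaw":0,"offset":[0,0,0],"rot":[0,0,0]},
])

```text
time_s: 4.38
eef_pos: [0.5328, -0.2113, 0.0185]
eef_rot: [0.001, 0.995, -0.103, 0.001]
wrist_force: [0.1, 1.1, 4.3]
opening: 0.124
grasp_force: 60.6
```

Request:
apply_moves([
  {"jaw":0,"offset":[0,0,0],"rot":[0,0,0]},
  {"jaw":0,"offset":[0,0,0],"rot":[0,0,0]},
  {"jaw":0,"offset":[0,0,0],"rot":[0,0,0]},
  {"jaw":0,"offset":[0,0,0],"rot":[0,0,0]},
  {"jaw":0,"offset":[0,0,0],"rot":[0,0,0]},
])

```text
time_s: 5.0
eef_pos: [0.5328, -0.2112, 0.0185]
eef_rot: [0.001, 0.995, -0.103, 0.001]
wrist_force: [-0.2, 0.0, 6.6]
opening: 0.12
grasp_force: 60.7
```

Request:
apply_moves([
  {"jaw":0,"offset":[0,0,-20],"rot":[0,0,0]},
  {"jaw":0,"offset":[0,0,-50],"rot":[0,0,0]},
  {"jaw":0,"offset":[0,0,-60],"rot":[0,0,0]},
  {"jaw":0,"offset":[0,0,-50],"rot":[0,0,0]},
  {"jaw":0,"offset":[-5,-24,0],"rot":[0,0,0]},
])

```text
time_s: 5.62
eef_pos: [0.5344, -0.1884, 0.2036]
eef_rot: [0.003, 0.995, -0.104, 0.005]
wrist_force: [0.4, -0.3, -1.5]
opening: 0.118
grasp_force: 59.9
```

Request:
apply_moves([
  {"jaw":0,"offset":[-10,-48,0],"rot":[0,0,0]},
  {"jaw":0,"offset":[-10,-48,0],"rot":[0,0,0]},
  {"jaw":0,"offset":[-10,-48,0],"rot":[0,0,0]},
  {"jaw":0,"offset":[-10,-48,0],"rot":[0,0,0]},
  {"jaw":0,"offset":[-10,-48,0],"rot":[0,0,0]},
])

```text
time_s: 6.25
eef_pos: [0.5308, 0.0614, 0.1965]
eef_rot: [-0.0, 0.995, -0.103, -0.001]
wrist_force: [0.1, 0.2, -0.5]
opening: 0.118
grasp_force: 59.9
```

Request:
apply_moves([
  {"jaw":0,"offset":[-10,-48,0],"rot":[0,0,0]},
  {"jaw":0,"offset":[-7,-35,0],"rot":[0,0,0]},
  {"jaw":0,"offset":[0,0,0],"rot":[0,0,0]},
  {"jaw":0,"offset":[0,0,0],"rot":[0,0,0]},
  {"jaw":0,"offset":[0,0,0],"rot":[0,0,0]},
])

```text
time_s: 6.88
eef_pos: [0.5323, 0.143, 0.1967]
eef_rot: [0.0, 0.995, -0.104, -0.0]
wrist_force: [-0.2, -0.3, -1.6]
opening: 0.123
grasp_force: 59.9
```

```bash
cat > look.py <<'E'
import sys
from h import *
f=sys.argv[1]
o=ctrl.get_obs(); Tt=T_tool(o); print(o['time_s'],o['eef_pos'],'yaw',np.degrees(np.arctan2(Tt[1,0],Tt[0,0])), o['grasp_force'],o['wrist_force'])
im,d,K,T=shot('wrist',f+'.png'); W=cloud(d,K,T)
np.savez('pics/'+f,W=W,im=im,T=T,K=K)
for n in ['shaft_tip','knob_mid']:
    for r in ctrl.outline_of('wrist',n)[:3]:
        m=r['region']; w=W[m]; print(n,round(r['score'],2),np.round(r['position']),m.sum(),np.nanmedian(w,0).round(4),'zmax',np.nanpercentile(w[:,2],95).round(4))
m=(W[...,2]>0.0635)&(W[...,2]<0.07)&(abs(W[...,0]-.543)<.025)&(abs(W[...,1]-.148)<.025)
w=W[m]; vv,uu=np.nonzero(m); print('tip',len(w),w.mean(0).round(4),cv2.minAreaRect((w[:,:2]*1000).astype(np.float32)),uu.mean(),vv.mean())
u,v=int(uu.mean()),int(vv.mean())
c=im[max(v-30,0):v+30,max(u-40,0):u+40,::-1]
full=cv2.resize(im[:,:,::-1],(400,300)); z=cv2.resize(c,(400,300),interpolation=cv2.INTER_NEAREST)
cv2.imwrite('pics/'+f+'_c.png',np.hstack([full,z]))
E
python3 look.py w2
```

```text
6.875 [0.53231089 0.14297472 0.19668809] yaw -11.946124696450056 59.8805969953537 [-0.16933709 -0.27705721 -1.59907992]
shaft_tip 0.47 [304. 207.] 179 [0.5455 0.147  0.065 ] zmax 0.0666
knob_mid 0.61 [316. 303.] 5113 [0.541  0.1421 0.2082] zmax 0.2097
knob_mid 0.36 [303. 204.] 170 [0.5455 0.147  0.0651] zmax 0.0667
tip 117 [0.5447 0.1475 0.0655] ((544.3446655273438, 147.23196411132812), (5.815913200378418, 9.803507804870605), 47.336490631103516) 304.35042735042737 208.10256410256412
```

View pics/w2_c.png

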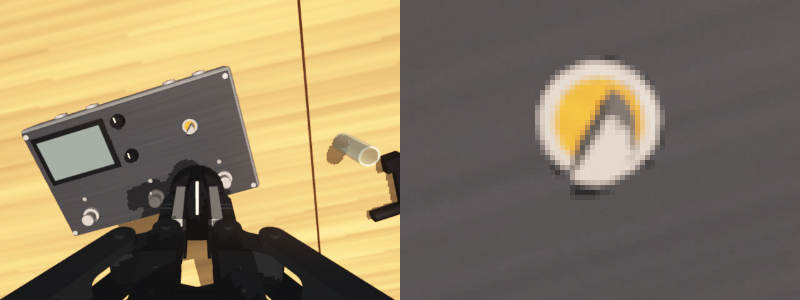

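The left panel shows the held knob at (197,200) and the shaft ahead at (190,127). In the zoom, the pale D top has its flat edge toward the upper left. The depth mask is 5.8 x 9.8 mm, matching the D, which puts the flat normal at about 47° world. I'll check which side is straight and measure the knob in the hand.

```bash
cat > fit.py <<'E'
import sys
from h import *
from scipy.optimize import differential_evolution
z=np.load('pics/'+sys.argv[1]+'.npz'); W=z['W']; K=z['K']; T=z['T']; c0=np.array(eval(sys.argv[2])); zt=float(sys.argv[3]) if len(sys.argv)>3 else .067
# render D at tip height over a fine pixel grid, compare with tip mask
near=np.linalg.norm(W[...,:2]-c0,axis=-1)<.012
g=near&(W[...,2]>zt-.0035)&(W[...,2]<zt+.004)
vv,uu=np.mgrid[:480,:640]; box=np.zeros_like(g); ys,xs=np.nonzero(g); box[ys.min()-6:ys.max()+7,xs.min()-6:xs.max()+7]=1
u,v=uu[box>0],vv[box>0]; ray=np.stack([(u-K[0,2])/K[0,0],(v-K[1,2])/K[1,1],np.ones(len(u))],-1)@T[:3,:3].T
P=T[:3,3]+ray*((zt-T[2,3])/ray[:,2])[:,None]; M=g[box>0]
sg=lambda x:1/(1+np.exp(np.clip(-x/.0003,-50,50)))
def cost(p):
    q=P[:,:2]-p[:2]; n=np.array([np.cos(p[2]),np.sin(p[2])])
    return np.mean((sg(.005-np.hypot(*q.T))*sg(.001-q@n)-M)**2)
r=differential_evolution(cost,[(c0[0]-.008,c0[0]+.008),(c0[1]-.008,c0[1]+.008),(-np.pi,np.pi)],seed=1)
print('axis',r.x[:2].round(4),'flat deg',np.degrees(r.x[2]).round(1),'cost',r.fun, 'n',M.sum(),'z med',np.median(W[g][:,2]))
E
python3 fit.py w2 '[.545,.1475]'
python3 - <<'E'
from h import *
z=np.load('pics/w2.npz'); W=z['W']; 
for n in [0]:
    m=(W[...,2]>.206)&(W[...,2]<.213)&(abs(W[...,0]-.54)<.04)&(abs(W[...,1]-.143)<.006+.01)
    w=W[m]; print(len(w), cv2.minAreaRect((w[:,:2]*1000).astype(np.float32)), np.median(w[:,2]))
    line=m&(z['im'].min(-1)>150); w=W[line]; print(len(w), w.mean(0), cv2.fitLine((w[:,:2]*1000).astype(np.float32),2,0,.01,.01).ravel())
E
```

```text
axis [0.5461 0.1486] flat deg 48.0 cost 0.013375125432658624 n 117 z med 0.06543198370842851
3466 ((532.640625, 142.46690368652344), (34.69676971435547, 31.704214096069336), 26.417646408081055) 0.2089861582577056
266 [0.5412633  0.14098052 0.20922407] [ 9.7838587e-01 -2.0678744e-01  5.4126331e+02  1.4098053e+02]
```

Request:
apply_moves([
  {"jaw":0,"offset":[0,0,0],"rot":[0,0,-10]},
  {"jaw":0,"offset":[0,0,0],"rot":[0,0,-10]},
  {"jaw":0,"offset":[0,0,0],"rot":[0,0,-10]},
  {"jaw":0,"offset":[0,0,0],"rot":[0,0,-10]},
  {"jaw":0,"offset":[0,0,0],"rot":[0,0,-10]},
])

```text
time_s: 7.65
eef_pos: [0.5326, 0.1433, 0.1968]
eef_rot: [-0.0, 0.944, 0.329, -0.0]
wrist_force: [0.3, 1.0, -1.6]
opening: 0.121
grasp_force: 59.9
```

Request:
apply_moves([
  {"jaw":0,"offset":[0,0,0],"rot":[0,0,-10]},
  {"jaw":0,"offset":[14.5,6.5,37],"rot":[0,0,0]},
  {"jaw":0,"offset":[0,0,0],"rot":[0,0,0]},
  {"jaw":0,"offset":[0,0,0],"rot":[0,0,0]},
  {"jaw":0,"offset":[0,0,0],"rot":[0,0,0]},
])

```text
time_s: 8.28
eef_pos: [0.5476, 0.1502, 0.1613]
eef_rot: [0.0, 0.913, 0.408, 0.001]
wrist_force: [-0.6, -0.7, -0.3]
opening: 0.123
grasp_force: 59.9
```

```bash
python3 look.py w3; python3 fit.py w3 '[.545,.1475]'; python3 fit.py w3 '[.545,.1475]' .0655
```

```text
8.275 [0.54755322 0.15019422 0.1612505 ] yaw 48.103980329226324 59.888686537742615 [-0.55399664 -0.70303588 -0.3085261 ]
shaft_tip 0.84 [313. 242.] 247 [0.5449 0.1487 0.0644] zmax 0.0667
knob_mid 0.76 [314. 305.] 5083 [0.5519 0.1552 0.1728] zmax 0.1743
tip 142 [0.5442 0.1481 0.0656] ((543.5540771484375, 147.34483337402344), (6.937256813049316, 9.520875930786133), 51.122005462646484) 312.0845070422535 247.07746478873239
axis [0.5456 0.1496] flat deg 45.9 cost 0.021424494506108595 n 142 z med 0.06563364083513157
axis [0.5454 0.1495] flat deg 45.6 cost 0.029945248652274364 n 156 z med 0.06553054808451537
```

View pics/w3_c.png

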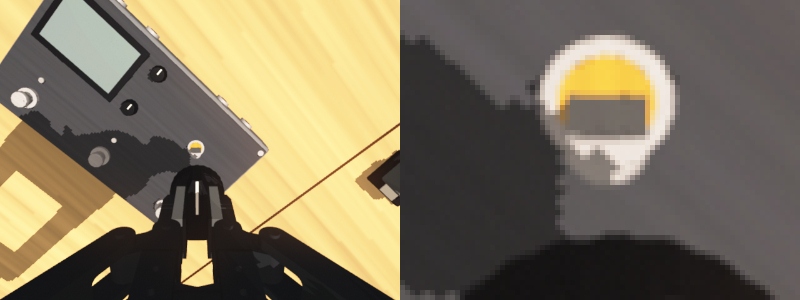

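The zoom shows the shaft's flat, the grey rectangle at (606,118), facing squarely toward the nose. Next I'll measure the held knob in the same picture to get the relative offset.

```bash
python3 - <<'E'
from h import *
for f,p,yaw in [('w2',[.53231,.14297,.19669],-11.946),('w3',[.54755,.15019,.16125],48.104)]:
    z=np.load(f'pics/{f}.npz'); W=z['W']; a=np.radians(yaw); c,s=np.cos(a),np.sin(a)
    t=(W-np.array(p)); X=(t[...,0]*c+t[...,1]*s)*1e3; Y=(t[...,0]*s-t[...,1]*c)*1e3; Z=t[...,2]*1e3
    m=(Z>9)&(Z<17)&(abs(X)<30)&(abs(Y)<8)
    for lo,hi in [(-30,-10),(-10,0),(0,8),(14,18),(18,30)]:
        k=m&(X>lo)&(X<hi); print(f,(lo,hi),k.sum(),Y[k].min().round(2),Y[k].max().round(2),np.median(Z[k]).round(2)) if k.sum() else 0
    k=m&(abs(Y)<2); print('X range top',X[k].min(),X[k].max())
    l=m&(z['im'].min(-1)>150); print('line',l.sum(),X[l].min(),X[l].max(),Y[l].mean())
E
```

```text
w2 (-30, -10) 562 -5.33 5.11 12.21
w2 (-10, 0) 736 -5.23 5.04 12.31
w2 (0, 8) 629 -5.23 5.11 12.36
w2 (14, 18) 283 -4.65 4.55 12.2
w2 (18, 30) 160 -3.29 3.1 12.07
X range top -17.959758155934335 20.552553993751626
line 266 -1.288413408479643 19.123564319672848 0.09314956235964109
w3 (-30, -10) 578 -5.09 5.35 12.25
w3 (-10, 0) 735 -4.99 5.26 12.32
w3 (0, 8) 637 -5.03 5.31 12.32
w3 (14, 18) 279 -4.44 4.66 12.3
w3 (18, 30) 140 -3.03 3.38 11.8
X range top -18.67108126151585 19.92222004908917
line 191 -1.2451350368183052 18.82185488074626 0.323173365792545
```

Relative to the knob in the hand, the shaft sits about -0.7 mm in tool x and -1.1 mm in tool y. I'm correcting that and descending to just above contact, which should come at TCP z of about 0.0855.

Request:
apply_moves([
  {"jaw":0,"offset":[-0.7,-1.1,30],"rot":[0,0,0]},
  {"jaw":0,"offset":[0,0,30],"rot":[0,0,0]},
  {"jaw":0,"offset":[0,0,11],"rot":[0,0,0]},
  {"jaw":0,"offset":[0,0,0],"rot":[0,0,0]},
  {"jaw":0,"offset":[0,0,0],"rot":[0,0,0]},
])

```text
time_s: 9.05
eef_pos: [0.5467, 0.1507, 0.0902]
eef_rot: [0.0, 0.913, 0.408, 0.001]
wrist_force: [-0.7, -0.9, -0.4]
opening: 0.121
grasp_force: 59.9
```

Request:
apply_moves([
  {"jaw":0,"offset":[0,0,3],"rot":[0,0,0]},
  {"jaw":0,"offset":[0,0,2],"rot":[0,0,0]},
  {"jaw":0,"offset":[0,0,2],"rot":[0,0,0]},
  {"jaw":0,"offset":[0,0,0],"rot":[0,0,0]},
  {"jaw":0,"offset":[0,0,0],"rot":[0,0,0]},
])

```text
time_s: 9.68
eef_pos: [0.5457, 0.1506, 0.0818]
eef_rot: [-0.0, 0.913, 0.408, -0.0]
wrist_force: [0.8, 0.4, -0.2]
opening: 0.118
grasp_force: 59.9
```

Request:
apply_moves([
  {"jaw":0,"offset":[0,0,2],"rot":[0,0,0]},
  {"jaw":0,"offset":[0,0,2],"rot":[0,0,0]},
  {"jaw":0,"offset":[0,0,1],"rot":[0,0,0]},
  {"jaw":0,"offset":[0,0,0],"rot":[0,0,0]},
  {"jaw":0,"offset":[0,0,0],"rot":[0,0,0]},
])

```text
time_s: 10.3
eef_pos: [0.5457, 0.1506, 0.0768]
eef_rot: [0.0, 0.913, 0.408, 0.0]
wrist_force: [-0.4, -0.7, -0.3]
opening: 0.119
grasp_force: 59.9
```

The bore has taken the shaft 8 to 9 mm with no force. I'll go on to home.

Request:
apply_moves([
  {"jaw":0,"offset":[0,0,2],"rot":[0,0,0]},
  {"jaw":0,"offset":[0,0,2],"rot":[0,0,0]},
  {"jaw":0,"offset":[0,0,1],"rot":[0,0,0]},
  {"jaw":0,"offset":[0,0,0],"rot":[0,0,0]},
  {"jaw":0,"offset":[0,0,0],"rot":[0,0,0]},
])

```text
time_s: 10.92
eef_pos: [0.5459, 0.1506, 0.0723]
eef_rot: [0.0, 0.913, 0.408, 0.0]
wrist_force: [-2.0, 0.1, 5.3]
opening: 0.121
grasp_force: 60.6
```

Request:
apply_moves([
  {"jaw":0,"offset":[0,0,1.5],"rot":[0,0,0]},
  {"jaw":0,"offset":[0,0,1.5],"rot":[0,0,0]},
  {"jaw":0,"offset":[0,0,1],"rot":[0,0,0]},
  {"jaw":0,"offset":[0,0,0],"rot":[0,0,0]},
  {"jaw":0,"offset":[0,0,0],"rot":[0,0,0]},
])

```text
time_s: 11.55
eef_pos: [0.546, 0.1506, 0.0691]
eef_rot: [0.0, 0.913, 0.408, 0.0]
wrist_force: [-3.6, -1.0, 11.4]
opening: 0.121
grasp_force: 61.4
```

Request:
apply_moves([
  {"jaw":0,"offset":[0,0,1],"rot":[0,0,0]},
  {"jaw":0,"offset":[0,0,1],"rot":[0,0,0]},
  {"jaw":0,"offset":[0,0,0],"rot":[0,0,0]},
  {"jaw":0,"offset":[0,0,0],"rot":[0,0,0]},
  {"jaw":0,"offset":[0,0,0],"rot":[0,0,0]},
])

```text
time_s: 12.18
eef_pos: [0.5464, 0.1507, 0.0687]
eef_rot: [0.0, 0.913, 0.408, 0.0]
wrist_force: [-9.6, -1.8, 22.3]
opening: 0.118
grasp_force: 62.9
```

```bash
python3 - <<'E'
from h import *
o=ctrl.get_obs(); p=np.array(o['eef_pos']); Tt=T_tool(o); print(o['time_s'],p,o['wrist_force'],Tt[:3,2])
im,d,K,T=shot('wrist','w4.png'); W=cloud(d,K,T)
t=(W-p)@Tt[:3,:3]*1e3; X,Y,Z=t[...,0],t[...,1],-t[...,2]
m=(Z>9)&(Z<17)&(abs(X)<30)&(abs(Y)<8); k=m&(abs(Y)<2)
print('X',X[k].min(),X[k].max(),'top z',np.median(Z[k]),'Ymean',Y[m].mean())
print('panel z',np.nanmedian(W[(abs(W[...,0]-.56)<.03)&(abs(W[...,1]-.19)<.02)&(W[...,2]<.06)][:,2]))
cv2.imwrite('pics/w4_c.png',im[150:450,120:520,::-1].copy())
E
```

```text
12.175 [0.54635263 0.15069733 0.06870091] [-9.61725517 -1.77160906 22.34347224] [ 1.14825149e-03 -2.30693301e-04 -9.99999314e-01]
X -19.09201871008559 19.886754791058824 top z 12.357605748664811 Ymean 0.13332636852575952
panel z 0.04682555389827939
```

View pics/w4_c.png

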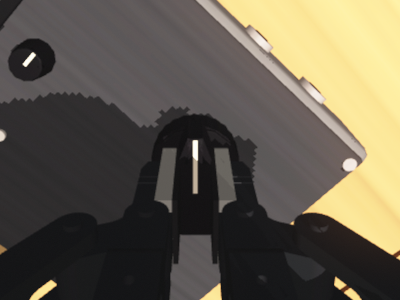

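The picture shows the knob centred between the fingers over the shaft. It has not slipped in the grip, and force climbed from 11 to 22 N over 0.4 mm, so the shaft is on its stop.

```bash
python3 -c "
from bench import ctrl
print(ctrl.hand_in())"
```

```text
the job is handed in; nothing more can be done
None
```

I handed the job in with the knob fitted on the D-shaft with its nose matched to the flat, pushed home and held pressed against the stop at about 22 N; the hand-in gave no pass or fail result.

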